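# Complete the boxed door-knob pairs

### The arm

A 6-joint arm with a two-finger parallel gripper is mounted at the origin on the work surface. World frame = base frame: x ahead of the robot, y to its left, z up, the work surface at z = 0. Lengths are in m, angles in rad, forces in N, time in s.
With the tool pointing down it reaches from about 0.25 to 0.775 m from the base axis. Payload 4 kg.
Tool frame: the origin (TCP) lies midway between the tips of the shut fingers; the grasp point (between the pads) lies 19 mm behind it; z points along the fingers, y is the direction in which the jaws open and shut (so a half turn about z gives the same grasp; the last joint's range is limited). The gripper opens to 94 mm and grips with 3 to 60 N. Pads are 16 mm wide; open, the fingers measure 119 mm over their backs; the gripper's body (75 mm by 177 mm) begins 78 mm behind the grasp point.
Start: joints at [1.084, 0.087, 1.371, -0, 1.684, -0.103], TCP at [0.206, 0.51, 0.206] pointing down, gripper open.
Joint ranges: [-3.1, 3.1], [-0.76, 2.03], [0.27, 2.55], [-1.08, 4.22], [0.17, 2.65], [-2.57, 2.57]. Speed limits (rad/s): [2.79, 2.79, 3.14, 3.14, 3.14, 3.14].

### API

Orientations are given as [roll, pitch, yaw] about the fixed x, y, z axes, in that order (R = Rz(yaw) Ry(pitch) Rx(roll)).
In Python, from bench import get_obs, snapshot, ticket gives the robot as it stands.
- The arm moves only by the shell command python3 -m creep 'ROWS' [OPENING]. ROWS is JSON, a list that holds one entry, the list of rows, each a list of 4 numbers: the shift along the tool's x, y, z in mm, then the turn about the tool's z in degrees. A call has 1 to 8 rows; each row shifts and turns the commanded pose from where the row before left it, along the tool's axes as they then stand; what a row does not reach is not made up. A row lasts 1/8 s, in which the tool goes at most 62.5 mm and 10.7 degrees, less where a joint would pass 70% of its speed; a pose out of reach is approached as far as the arm can. A call with a gripper value outside its range is refused whole. OPENING is the opening, from 0 (shut) to 1 (fully open), set as the call begins (- or left out, the last holds). The fingers move at their own pace and stop on an object; the grip force is fixed at half the most. Time passes only in rows, so rows that do not move let the fingers close. It gives the time, the measured TCP pose, the force and the opening at its end, in the units of the state.
- get_obs(): the state, without advancing time (a new reading comes with each control period).
- snapshot(name): name is "scene" or "top"; returns a dict with "color" (480x640x3 uint8, red, green, blue), "depth" (480x640 float32, m along the optical axis (not along the pixel's ray), 0 where there is no reading), "fx", "fy", "cx", "cy" (pixels), "extrinsics" (4x4, takes a point from world to camera coordinates). Camera axes: x right, y down, z forward; pixel columns grow to the right and rows downward; lengths in m; the calibration is good to about 2 mm. A picture is of the moment at which its call begins.
- ticket.close_job(): hands the job in, once; it reports no verdict.
The state is a dict: "time": time; "joint_positions": joint angles; "qvel": joint speeds; "joint_torque": joint torques, N m; "tool_pos": TCP position; "ee_rot": TCP orientation; "wrist_force": force on the tool from outside, world axes, zero at the start; "wrist_torque": the same for the moment, N m; "width": finger opening in m.
Only numpy, scipy, OpenCV 4.12 (cv2) and the standard library are available. Lean on these libraries where they do the work, as an engineer would, in place of code of your own. Each camera call takes 0.05 s, during which the arm holds its last target. There are 200 camera calls.

### The job

Each of the four open blue boxes on the packing bench already holds one door knob of a pair; complete every pair by setting the loose round knob of the same finish (brass, black, steel or white) upright and fully down in the empty well of its box. Set each knob down rather than dropping it, as the finish chips easily, and leave the two lever handles that lie among the knobs where they are.

Things in the scene. Friction and masses are not known exactly. Their poses are not given: they have to be found in the camera images.
- knob_brass: Loose round door knob, polished brass (yellow gold), about 300 g, upright on its flat base on the bench; yaw of no account. Base 50 mm across, 6 mm high; neck 22 mm; bun-shaped head 54 mm across, straight-sided from 41 to 55 mm above the base; total height 66 mm. Origin: centre of the underside; z up.
- box_brass: Fixed open blue card box, 200 (its x) x 116 (its y) mm, walls 28 mm high, kraft insert 16 mm high. A knob in polished brass (yellow gold), shaped like the loose ones, fills the round well at x = +47 mm, y = 0 (top 69 mm above bench). Empty well at x = -47 mm, y = 0 (end nearer the robot): 66 mm across, 13 mm deep, floor 3 mm above bench. Origin: centre of underside; z up.
- knob_black: Loose round door knob, matt black, about 300 g, upright on its flat base on the bench; yaw of no account. Base 50 mm across, 6 mm high; neck 22 mm; bun-shaped head 54 mm across, straight-sided from 41 to 55 mm above the base; total height 66 mm. Origin: centre of the underside; z up.
- box_black: Fixed open blue card box, 200 (its x) x 116 (its y) mm, walls 28 mm high, kraft insert 16 mm high. A knob in matt black, shaped like the loose ones, fills the round well at x = +47 mm, y = 0 (top 69 mm above bench). Empty well at x = -47 mm, y = 0 (end nearer the robot): 66 mm across, 13 mm deep, floor 3 mm above bench. Origin: centre of underside; z up.
- knob_steel: Loose round door knob, satin steel (grey metal), about 300 g, upright on its flat base on the bench; yaw of no account. Base 50 mm across, 6 mm high; neck 22 mm; bun-shaped head 54 mm across, straight-sided from 41 to 55 mm above the base; total height 66 mm. Origin: centre of the underside; z up.
- box_steel: Fixed open blue card box, 200 (its x) x 116 (its y) mm, walls 28 mm high, kraft insert 16 mm high. A knob in satin steel (grey metal), shaped like the loose ones, fills the round well at x = +47 mm, y = 0 (top 69 mm above bench). Empty well at x = -47 mm, y = 0 (end nearer the robot): 66 mm across, 13 mm deep, floor 3 mm above bench. Origin: centre of underside; z up.
- knob_white: Loose round door knob, glossy white, about 300 g, upright on its flat base on the bench; yaw of no account. Base 50 mm across, 6 mm high; neck 22 mm; bun-shaped head 54 mm across, straight-sided from 41 to 55 mm above the base; total height 66 mm. Origin: centre of the underside; z up.
- box_white: Fixed open blue card box, 200 (its x) x 116 (its y) mm, walls 28 mm high, kraft insert 16 mm high. A knob in glossy white, shaped like the loose ones, fills the round well at x = +47 mm, y = 0 (top 69 mm above bench). Empty well at x = -47 mm, y = 0 (end nearer the robot): 66 mm across, 13 mm deep, floor 3 mm above bench. Origin: centre of underside; z up.
- lever_brass: Loose lever door handle, polished brass (yellow gold), no part of this job: round foot 52 mm across, 8 mm thick, flat on the bench, 20 mm neck, and a 17 mm round bar at 44 mm height reaching 120 mm from the foot's centre along its own -x; total height 53 mm. Origin: centre of the foot's underside; z up.
- lever_black: Loose lever door handle, matt black, no part of this job: round foot 52 mm across, 8 mm thick, flat on the bench, 20 mm neck, and a 17 mm round bar at 44 mm height reaching 120 mm from the foot's centre along its own -x; total height 53 mm. Origin: centre of the foot's underside; z up.
Things that resemble listed ones, but are neither listed nor needed, are in the scene too. What is shaped like the knob_white but green or pink is not meant.

How it is judged:
By the outcome, as a careful person would: the job done as asked, in the order asked, and still so for the second after the job is handed in, with the robot touching nothing.
It also fails if it takes over 104 s, if anything falls off the work surface, if the arm or the gripper's body presses on something with over 40 N, if the wrist force passes 120 N, or if a joint passes its speed limit or range.

## Working session

There is one attempt and no reset: what is moved stays moved. The work goes in short steps, Python scripts to look and compute and a shell command to move; the robot and the scene stay as the last step left them, time stands still between calls to the robot, and variables do not carry over. Pictures are saved under pics/ and viewed, on a budget of 14 in all, crops included, one or two more only if the job needs it, and the job is handed in when it is done.

```bash
ls; mkdir -p pics
python3 - <<'E'
from bench import get_obs, snapshot
import cv2,numpy as np,pickle
o=get_obs();print(o)
for n in ("top","scene"):
    s=snapshot(n);pickle.dump(s,open(n+'.pkl','wb'))
    cv2.imwrite(f'pics/{n}0.png',s['color'][...,::-1]);print(n,s['fx'],s['fy'],s['cx'],s['cy']);print(np.round(s['extrinsics'],4))
E
```

```text
pics
{'time': 0.0, 'joint_positions': array([ 1.08391609e+00,  8.78919237e-02,  1.37222544e+00, -2.40877117e-05,
        1.68360748e+00, -1.03078395e-01]), 'qvel': array([ 1.60796390e-03, -4.31353361e-05, -6.06934688e-04,  5.83861398e-04,
        1.23264269e-03, -5.11758632e-04]), 'joint_torque': array([-6.75775882e-04, -3.40203452e+01, -3.02416849e+01,  7.17112608e-02,
        3.31567973e-02, -1.90738979e-04]), 'tool_pos': array([0.20568983, 0.50949867, 0.20435328]), 'ee_rot': array([-3.13946932e+00, -1.95579572e-04,  2.75778792e+00]), 'wrist_force': array([-0.04374835,  0.90715424,  0.42846118]), 'wrist_torque': array([-0.02677297,  0.04765553, -0.0147031 ]), 'width': 0.0938448066178412}
top 438.02061896195113 438.02061896195113 318.4577255160322 236.0314108094193
[[-0.0054 -0.9998 -0.0178  0.0846]
 [-0.9926  0.0075 -0.1212  0.4945]
 [ 0.1213  0.017  -0.9925  0.8142]
 [ 0.      0.      0.      1.    ]]
scene 479.74324861741434 479.74324861741434 323.19763815615596 242.0520676524337
[[ 0.112   0.9936  0.0134 -0.1185]
 [ 0.7522 -0.076  -0.6546 -0.317 ]
 [-0.6494  0.0834 -0.7559  1.2883]
 [ 0.      0.      0.      1.    ]]
```

View pics/top0.png

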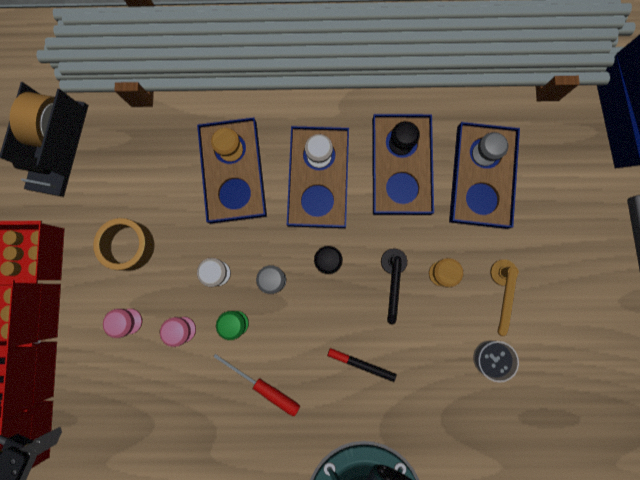

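View pics/scene0.png

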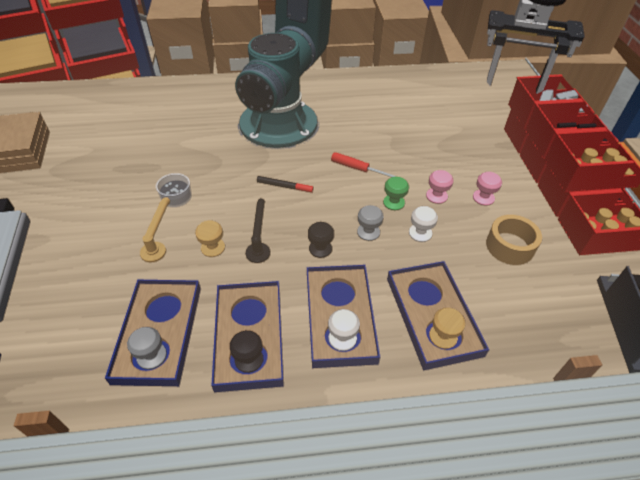

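Top view: the loose knobs are white (212,272), steel (270,279), black (328,260) and brass (446,272). The look-alikes to leave are pink (118,323) and (176,332), green (231,325), and levers with feet at (394,261) and (503,272). The boxes, left to right, are brass, white, black and steel, with empty wells at (235,193), (318,200), (403,187) and (482,198). The scene view agrees. Next I'll measure and make one confirming crop.

```bash
cat > h.py <<'E'
import numpy as np,cv2
def cloud(s):
    v,u=np.mgrid[:480,:640];d=s['depth']
    p=np.stack([(u-s['cx'])/s['fx']*d,(v-s['cy'])/s['fy']*d,d],-1)
    R,t=s['extrinsics'][:3,:3],s['extrinsics'][:3,3]
    w=(p-t)@R; w[d==0]=np.nan; return w
def cast(s,uv,z):
    R,t=s['extrinsics'][:3,:3],s['extrinsics'][:3,3]
    uv=np.atleast_2d(uv).astype(float)
    r=np.c_[(uv[:,0]-s['cx'])/s['fx'],(uv[:,1]-s['cy'])/s['fy'],np.ones(len(uv))]@R
    c=-R.T@t; return (c+r*((z-c[2])/r[:,2])[:,None])[:,:2]
def blob(mask,seed):
    n,l=cv2.connectedComponents(mask.astype(np.uint8)); m=(l==l[seed[1],seed[0]]).astype(np.uint8)
    return max(cv2.findContours(m,0,cv2.CHAIN_APPROX_NONE)[0],key=cv2.contourArea)[:,0], m
def circ(P):  # least-squares circle
    a=np.linalg.lstsq(np.c_[2*P,np.ones(len(P))],(P**2).sum(1),rcond=None)[0]
    return a[:2],np.sqrt(a[2]+a[:2]@a[:2])
E
python3 - <<'E'
import pickle;from h import *
np.set_printoptions(precision=4,suppress=True)
T=pickle.load(open('top.pkl','rb'));S=pickle.load(open('scene.pkl','rb'))
kn={'white':((212,272),(425,215)),'steel':((270,279),(370,215)),'black':((328,260),(321,232)),'brass':((446,272),(209,232)),'green':((232,325),(397,187)),'leverK':((394,261),None),'leverB':((503,272),None)}
we={'brass':((235,193),(425,292)),'white':((318,200),(338,292)),'black':((403,187),(248,312)),'steel':((482,198),(162,308))}
for s,i in((T,0),(S,1)):
    w=cloud(s);c=s['extrinsics'];print('cam',-c[:3,:3].T@c[:3,3])
    for k,v in kn.items():
        if v[i] is None: continue
        zz=w[...,2]; 
        try:
            C,m=blob((zz>.043)&(zz<.08),v[i]);c0,r=circ(cast(s,C,.052 if i==0 else .048));print(i,k,c0,'r',r,'zmax',np.nanmax(zz[m>0]))
        except Exception as e: print(k,e)
    hsv=cv2.cvtColor(s['color'],cv2.COLOR_RGB2HSV)
    bm=(hsv[...,0]>105)&(hsv[...,0]<130)&(hsv[...,1]>120)
    for k,v in we.items():
        C,m=blob(bm,v[i]);c0,r=circ(cast(s,C,.016));print(i,'well',k,c0,'r',r,len(C))
w=cloud(T)
for u,v in((320,10),(320,45),(320,75),(135,93),(558,88),(120,240),(20,220)): print('rack',u,v,w[v,u])
for k in ('brass','white','black','steel'):  # seated knobs
    v={'brass':(226,142),'white':(319,147),'black':(404,136),'steel':(493,148)}[k]
    C,m=blob((w[...,2]>.046)&(w[...,2]<.085),v);print('seated',k,*circ(cast(T,C,.055)))
a=T['color'][225:350,100:540,::-1];cv2.imwrite('pics/c1.png',cv2.resize(a,(792,225),interpolation=3))
E
```

```text
cam [0.3925 0.067  0.8695]
0 white [0.4255 0.2815] r 0.026670971292134946 zmax 0.06834796781465574
0 steel [0.4113 0.1711] r 0.026244954671659666 zmax 0.06941930860378373
0 black [0.4475 0.0639] r 0.02608092473618071 zmax 0.06926460450820858
0 brass [ 0.4221 -0.1577] r 0.026641238866846943 zmax 0.07006368653317625
0 green [0.3278 0.2441] r 0.026611167211527155 zmax 0.06905261487543866
0 leverK [ 0.3928 -0.0588] r 0.03916925882206369 zmax 0.05597489977220542
0 leverB [0.4648 0.1193] r 0.5499046865809252 zmax 0.3476970922456342
0 well brass [0.5837 0.2489] r 0.029808456759841916 85
0 well white [0.5681 0.0842] r 0.030148183442521615 87
0 well black [ 0.5924 -0.0842] r 0.02987906567808181 85
0 well steel [ 0.569  -0.2398] r 0.029467941724836837 84
cam [ 1.0883 -0.0138  0.7678]
1 white [0.4249 0.2821] r 0.030509382221420103 zmax 0.06949264010073232
1 steel [0.4106 0.1713] r 0.03011429035142965 zmax 0.06912767132997506
1 black [0.4466 0.0632] r 0.029742414586563213 zmax 0.06961906085426194
1 brass [ 0.4214 -0.16  ] r 0.029963330830811992 zmax 0.06966966566929285
1 green [0.3265 0.2449] r 0.031082979298323567 zmax 0.07065162116706143
1 well brass [-0.0586  0.1309] r 0.9604543461293695 2275
1 well white [-0.0586  0.1309] r 0.9604543461293695 2275
1 well black [ 0.5966 -0.0867] r 0.026904091075894532 78
1 well steel [ 0.5732 -0.2424] r 0.026703753636463615 78
rack 320 10 [0.9413 0.0754 0.0639]
rack 320 45 [0.871  0.0759 0.0582]
rack 320 75 [0.8194 0.0765 0.0371]
rack 135 93 [0.7729 0.4353 0.0662]
rack 558 88 [ 0.7745 -0.381   0.0604]
rack 120 240 [ 0.4938  0.4822 -0.0008]
rack 20 220 [ 0.5365  0.6901 -0.0016]
seated brass [0.6763 0.2607] 0.02737608620320264
seated white [0.6614 0.0802] 0.02692470650842284
seated black [ 0.6855 -0.0862] 0.027248456761015828
seated steel [ 0.6614 -0.2524] 0.027696157430441064
```

View pics/c1.png

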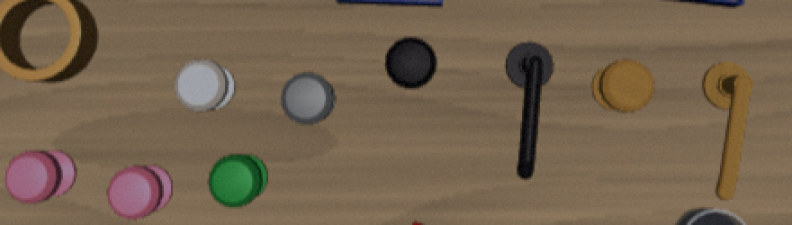

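The crop confirms it: plain white, grey, black and brass round knobs. Pink, green and the two levers are excluded. I'll align the jaws with world y, then go over the white knob.

```bash
python3 -m creep '[[[0,0,0,-7.3],[0,0,0,-7.3],[0,0,0,-7.4],[0,0,0,0]]]' 0.8; python3 -m creep '[[[-31.3,-32.6,0,0],[-31.3,-32.6,0,0],[-31.3,-32.6,0,0],[-31.3,-32.6,0,0],[-31.3,-32.6,0,0],[-31.3,-32.6,0,0],[-31.3,-32.6,0,0],[0,0,0,0]]]'; python3 -m creep '[[[0,0,0,0],[0,0,0,0]]]'
```

```text
time: 0.6
tool_pos: [0.2058, 0.5097, 0.2049]
ee_rot: [-3.141, -0.001, 3.14]
wrist_force: [-1.0, 0.3, -0.6]
width: 0.0751
time: 1.6
tool_pos: [0.4266, 0.2798, 0.205]
ee_rot: [-3.141, -0.0, 3.135]
wrist_force: [0.0, -0.1, -0.2]
width: 0.0751
time: 1.85
tool_pos: [0.4243, 0.2827, 0.2055]
ee_rot: [3.141, -0.0, -3.14]
wrist_force: [-0.2, -0.3, -0.1]
width: 0.0752
```

```bash
python3 -m creep '[[[0,-1,30,0],[0,0,30,0],[0,0,30,0],[0,0,25,0],[0,0,20,0],[0,0,20,0],[0,0,15,0],[0,0,6,0]]]'; python3 -m creep '[[[0,0,0,0],[0,0,0,0]]]'; python3 -c "
from bench import snapshot;import cv2
s=snapshot('scene');cv2.imwrite('pics/p1.png',cv2.resize(s['color'][140:300,320:520,::-1],None,fx=3,fy=3))"
```

```text
time: 2.85
tool_pos: [0.4242, 0.2812, 0.0286]
ee_rot: [-3.141, -0.001, -3.14]
wrist_force: [0.3, -0.0, -0.6]
width: 0.0747
time: 3.1
tool_pos: [0.4257, 0.2812, 0.0304]
ee_rot: [3.141, 0.002, -3.141]
wrist_force: [-0.7, -0.4, -0.4]
width: 0.0751
```

View pics/p1.png

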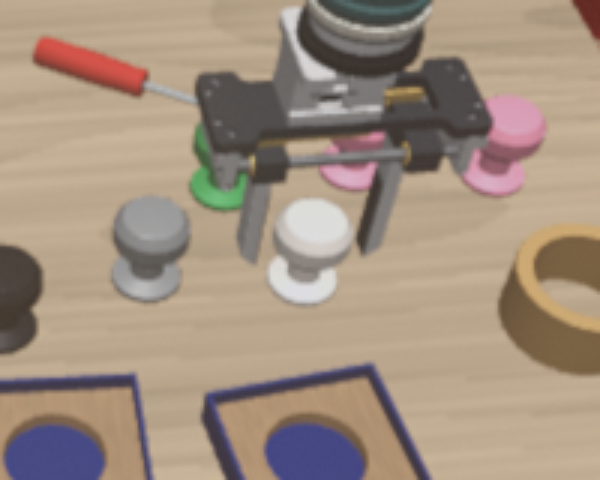

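The white knob stands centred between the open fingers, with its head at crop (312,235) and the fingertips at (255,258) and (370,250). The well walls are kraft, as I assumed. Closing.

```bash
python3 -m creep '[[[0,0,0,0],[0,0,0,0],[0,0,0,0],[0,0,0,0],[0,0,0,0]]]' 0.3; python3 -m creep '[[[0,0,-8,0],[0,0,-15,0],[0,0,-25,0],[0,0,-25,0],[0,0,-15,0],[0,0,0,0],[0,0,0,0]]]'
```

```text
time: 3.78
tool_pos: [0.4254, 0.2817, 0.03]
ee_rot: [3.14, 0.001, -3.141]
wrist_force: [-0.3, 3.9, 1.4]
width: 0.0535
time: 4.65
tool_pos: [0.4244, 0.2804, 0.1164]
ee_rot: [-3.141, -0.002, -3.142]
wrist_force: [-0.6, 0.4, -3.1]
width: 0.0531
```

```bash
python3 -m creep '[[[-12,-16,0,0],[-22,-30,0,0],[-25,-35,0,0],[-25,-35,0,0],[-25,-35,0,0],[-22,-30,0,0],[-12.5,-16,0,0],[0,0,0,0]]]'; python3 -m creep '[[[0,0,10,0],[0,0,15,0],[0,0,15,0],[0,0,10,0],[0,0,6,0],[0,0,0,0],[0,0,0,0]]]';python3 -c "
from bench import snapshot,get_obs;import cv2
print(get_obs()['tool_pos'])
s=snapshot('scene');cv2.imwrite('pics/p2.png',cv2.resize(s['color'][200:400,240:440,::-1],None,fx=3,fy=3))"
```

```text
time: 5.65
tool_pos: [0.5684, 0.0833, 0.1163]
ee_rot: [3.141, -0.002, 3.14]
wrist_force: [-0.1, 0.2, -2.9]
width: 0.053
time: 6.52
tool_pos: [0.5691, 0.0839, 0.0621]
ee_rot: [3.141, 0.001, -3.141]
wrist_force: [-0.1, 0.6, -3.5]
width: 0.0532
[0.56912058 0.08385985 0.06208948]
```

View pics/p2.png

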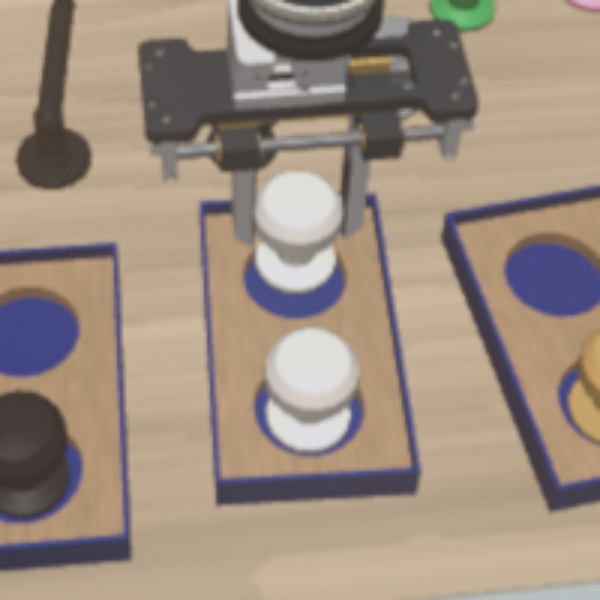

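The white knob hangs over its empty well at crop (295,280), laterally centred. Lowering gently until contact.

```bash
python3 -m creep '[[[0,0,8,0],[0,0,8,0],[0,0,6,0],[0,0,3,0],[0,0,1.5,0],[0,0,0,0],[0,0,0,0]]]'; python3 -m creep '[[[0,0,1,0],[0,0,0.5,0],[0,0,0,0],[0,0,0,0]]]'; python3 -m creep '[[[0,0,0.7,0],[0,0,0,0],[0,0,0,0]]]'
```

```text
time: 7.45
tool_pos: [0.5689, 0.0839, 0.0353]
ee_rot: [3.141, 0.001, -3.141]
wrist_force: [-0.7, 0.7, -3.0]
width: 0.0534
time: 7.95
tool_pos: [0.5686, 0.0839, 0.0335]
ee_rot: [3.142, 0.0, -3.141]
wrist_force: [0.2, -0.1, -3.0]
width: 0.0532
time: 8.32
tool_pos: [0.5688, 0.0839, 0.033]
ee_rot: [3.142, 0.0, -3.141]
wrist_force: [-1.0, -0.1, -1.3]
width: 0.0532
```

```bash
python3 -m creep '[[[0,0,0.6,0],[0,0,0,0],[0,0,0,0]]]'; python3 -m creep '[[[0,0,0,0],[0,0,0,0],[0,0,0,0],[0,0,0,0]]]' 0.78;  python3 -m creep '[[[0,0,-10,0],[0,0,-25,0],[0,0,-30,0],[0,0,-20,0],[0,0,0,0]]]'
```

```text
time: 8.7
tool_pos: [0.5689, 0.0839, 0.0329]
ee_rot: [3.142, 0.001, -3.141]
wrist_force: [-3.0, -0.5, 4.5]
width: 0.0535
time: 9.2
tool_pos: [0.5686, 0.0838, 0.032]
ee_rot: [3.142, -0.0, -3.141]
wrist_force: [0.5, 0.3, -0.6]
width: 0.0733
time: 9.82
tool_pos: [0.5703, 0.084, 0.1202]
ee_rot: [3.141, 0.006, -3.141]
wrist_force: [-0.2, -0.8, -0.2]
width: 0.0731
```

```bash
python3 -m creep '[[[15,8,0,0],[26,14,0,0],[26,15,0,0],[26,14,0,0],[26,15,0,0],[24,13,0,0],[14.5,8.1,0,0],[0,0,0,0]]]'; python3 -m creep '[[[0,0,0,0],[0,0,0,0],[0,0,15,0],[0,0,20,0],[0,0,20,0],[0,0,10,0],[0,0,0,0],[0,0,0,0]]]';python3 -c "
from bench import snapshot,get_obs;import cv2
print(get_obs()['tool_pos'])
s=snapshot('scene');cv2.imwrite('pics/p3.png',cv2.resize(s['color'][140:380,260:480,::-1],None,fx=2.4,fy=2.4))"
```

```text
time: 10.82
tool_pos: [0.4099, 0.1713, 0.1165]
ee_rot: [-3.141, -0.001, -3.14]
wrist_force: [-0.0, 0.0, 0.5]
width: 0.0733
time: 11.82
tool_pos: [0.4117, 0.171, 0.0528]
ee_rot: [3.141, 0.001, -3.141]
wrist_force: [0.8, -0.3, 0.6]
width: 0.0734
[0.41169411 0.17104281 0.05275781]
```

View pics/p3.png

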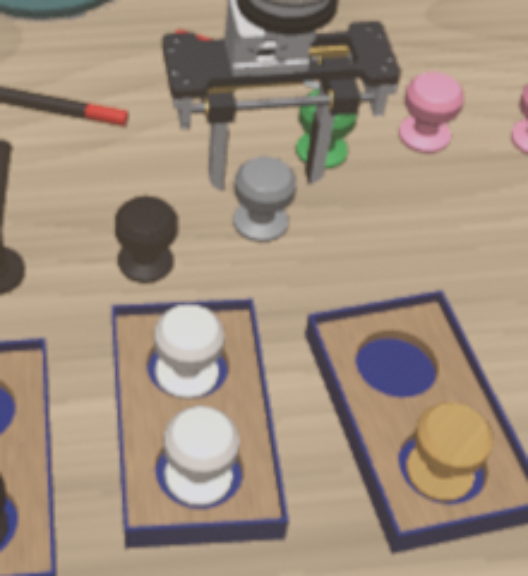

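The white knob is upright in its well at crop (187,350), and the steel head at (265,185) sits between the fingers. Grasping the steel knob.

```bash
python3 -m creep '[[[0,0,10,0],[0,0,8,0],[0,0,4.5,0],[0,0,0,0],[0,0,0,0]]]'; python3 -m creep '[[[0,0,0,0],[0,0,0,0],[0,0,0,0],[0,0,0,0],[0,0,0,0]]]' 0.3; python3 -m creep '[[[0,0,-8,0],[0,0,-15,0],[0,0,-25,0],[0,0,-25,0],[0,0,-22,0],[0,0,0,0],[0,0,0,0]]]'
```

```text
time: 12.5
tool_pos: [0.4113, 0.171, 0.0298]
ee_rot: [3.141, 0.0, -3.141]
wrist_force: [0.2, -0.6, -0.6]
width: 0.0732
time: 13.12
tool_pos: [0.4113, 0.1713, 0.03]
ee_rot: [3.141, 0.001, -3.141]
wrist_force: [-0.2, 1.5, 1.0]
width: 0.0533
time: 14.0
tool_pos: [0.4106, 0.1707, 0.1241]
ee_rot: [-3.141, -0.001, -3.142]
wrist_force: [0.0, -0.0, -2.7]
width: 0.0533
```

```bash
python3 -m creep '[[[-6,-16,0,0],[-11,-29,0,0],[-13,-34,0,0],[-13,-34,0,0],[-13,-34,0,0],[-13,-34,0,0],[-13,-34,0,0],[-13,-34,0,0]]]'; python3 -m creep '[[[-13,-34,0,0],[-13,-34,0,0],[-13,-34,0,0],[-12,-32,0,0],[-7.7,-20,0,0],[-4,-10,0,0],[0,0,0,0],[0,0,0,0]]]'; python3 -m creep '[[[0,0,10,0],[0,0,20,0],[0,0,20,0],[0,0,10,0],[0,0,3,0],[0,0,0,0],[0,0,0,0]]]';python3 -c "
from bench import snapshot,get_obs;import cv2
print(get_obs()['tool_pos'])
s=snapshot('scene');cv2.imwrite('pics/p4.png',cv2.resize(s['color'][200:400,80:300,::-1],None,fx=2.6,fy=2.6))"
```

```text
time: 15.0
tool_pos: [0.5054, -0.079, 0.1229]
ee_rot: [3.141, -0.003, 3.142]
wrist_force: [0.2, 0.1, -1.5]
width: 0.053
time: 16.0
tool_pos: [0.5686, -0.241, 0.1243]
ee_rot: [3.141, -0.001, -3.141]
wrist_force: [0.2, 0.1, -2.2]
width: 0.0534
time: 16.88
tool_pos: [0.5695, -0.2423, 0.0627]
ee_rot: [-3.141, 0.002, -3.141]
wrist_force: [0.6, 0.4, -2.8]
width: 0.0534
[ 0.56947879 -0.24231508  0.06273763]
```

View pics/p4.png

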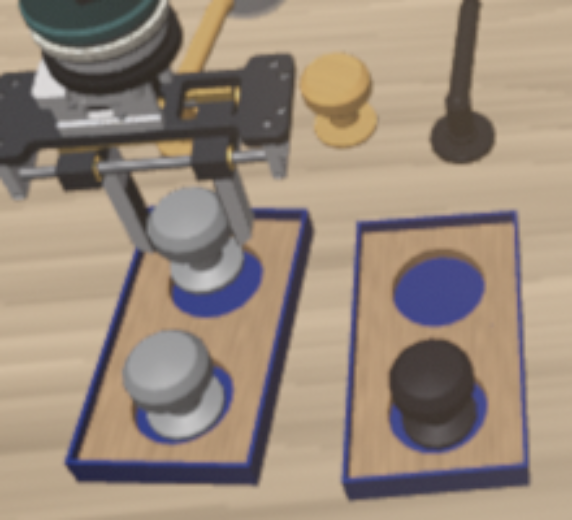

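The steel knob is over its well at crop (217,280); the base's slight left offset is the parallax expected from its height. Lowering.

```bash
python3 -m creep '[[[0,0,8,0],[0,0,8,0],[0,0,6,0],[0,0,4,0],[0,0,1.5,0],[0,0,0,0],[0,0,0,0]]]'; python3 -m creep '[[[0,0,1,0],[0,0,0.5,0],[0,0,0,0],[0,0,0,0]]]'; python3 -m creep '[[[0,0,0.6,0],[0,0,0,0],[0,0,0,0]]]'
```

```text
time: 17.8
tool_pos: [0.5691, -0.2421, 0.0345]
ee_rot: [-3.141, 0.001, -3.141]
wrist_force: [0.4, -0.4, -2.6]
width: 0.0536
time: 18.3
tool_pos: [0.569, -0.2421, 0.033]
ee_rot: [-3.141, 0.0, -3.141]
wrist_force: [-0.3, 1.3, -0.0]
width: 0.0535
time: 18.68
tool_pos: [0.5691, -0.2421, 0.033]
ee_rot: [-3.141, 0.001, -3.141]
wrist_force: [-2.7, 0.4, 6.3]
width: 0.0532
```

```bash
python3 -m creep '[[[0,0,0,0],[0,0,0,0],[0,0,0,0],[0,0,0,0]]]' 0.76;  python3 -m creep '[[[0,0,-10,0],[0,0,-25,0],[0,0,-30,0],[0,0,-20,0],[0,0,0,0]]]'; python3 -m creep '[[[14,8,0,0],[24,13,0,0],[24,14,0,0],[24,13,0,0],[24,14,0,0],[23,13,0,0],[14.4,8,0,0],[0,0,0,0]]]'; python3 -m creep '[[[0,0,0,0],[0,0,0,0],[0,0,15,0],[0,0,20,0],[0,0,15,0],[0,0,5,0],[0,0,0,0],[0,0,0,0]]]';python3 -c "
from bench import snapshot,get_obs;import cv2
print(get_obs()['tool_pos'])
s=snapshot('scene');cv2.imwrite('pics/p5.png',cv2.resize(s['color'][160:400,80:300,::-1],None,fx=2.5,fy=2.5))"
```

```text
time: 19.18
tool_pos: [0.5689, -0.242, 0.0318]
ee_rot: [3.141, -0.0, -3.141]
wrist_force: [0.4, -0.3, -0.2]
width: 0.0712
time: 19.8
tool_pos: [0.5704, -0.2428, 0.1203]
ee_rot: [-3.139, 0.005, -3.141]
wrist_force: [-0.4, -0.9, 0.9]
width: 0.0711
time: 20.8
tool_pos: [0.4206, -0.1585, 0.1163]
ee_rot: [3.141, -0.001, -3.141]
wrist_force: [-0.2, -0.6, 0.3]
width: 0.0716
time: 21.8
tool_pos: [0.422, -0.1593, 0.0628]
ee_rot: [-3.141, 0.001, -3.141]
wrist_force: [-0.4, 0.0, 0.3]
width: 0.0715
[ 0.42202577 -0.15932407  0.06275441]
```

View pics/p5.png

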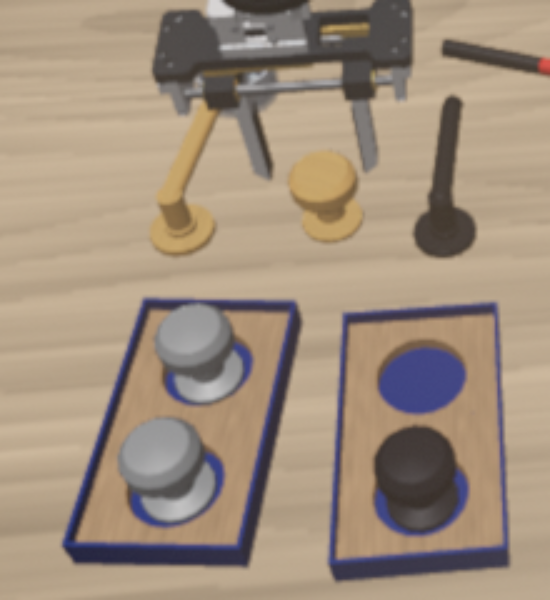

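The steel knob is seated at crop (205,350). The brass head at (322,180) lies between the fingers, clear of both levers. Grasping the brass knob.

```bash
python3 -m creep '[[[0,0,12,0],[0,0,10,0],[0,0,7,0],[0,0,3.5,0],[0,0,0,0],[0,0,0,0]]]'; python3 -m creep '[[[0,0,0,0],[0,0,0,0],[0,0,0,0],[0,0,0,0],[0,0,0,0]]]' 0.3; python3 -m creep '[[[0,0,-8,0],[0,0,-15,0],[0,0,-25,0],[0,0,-25,0],[0,0,-22,0],[0,0,0,0],[0,0,0,0]]]'
```

```text
time: 22.6
tool_pos: [0.4217, -0.1592, 0.0299]
ee_rot: [-3.141, 0.001, -3.141]
wrist_force: [-0.8, -0.1, -0.2]
width: 0.0716
time: 23.22
tool_pos: [0.4217, -0.1586, 0.0298]
ee_rot: [3.141, 0.0, -3.141]
wrist_force: [-1.1, 2.0, 3.4]
width: 0.0531
time: 24.1
tool_pos: [0.421, -0.159, 0.1239]
ee_rot: [3.141, -0.001, -3.142]
wrist_force: [-0.0, 0.2, -3.3]
width: 0.0533
```

```bash
python3 -m creep '[[[-6,16,0,0],[-11,29,0,0],[-13,34,0,0],[-13,34,0,0],[-13,34,0,0],[-13,34,0,0],[-13,34,0,0],[-13,34,0,0]]]'; python3 -m creep '[[[-13,34,0,0],[-13,34,0,0],[-13,34,0,0],[-13,32,0,0],[-9.5,18,0,0],[-6,8,0,0],[0,0,0,0],[0,0,0,0]]]'; python3 -m creep '[[[0,0,10,0],[0,0,20,0],[0,0,20,0],[0,0,10,0],[0,0,3,0],[0,0,0,0],[0,0,0,0]]]';python3 -c "
from bench import snapshot,get_obs;import cv2
print(get_obs()['tool_pos'])
s=snapshot('scene');cv2.imwrite('pics/p6.png',cv2.resize(s['color'][180:380,300:500,::-1],None,fx=2.8,fy=2.8))"
```

```text
time: 25.1
tool_pos: [0.5158, 0.091, 0.1227]
ee_rot: [-3.141, -0.003, -3.141]
wrist_force: [0.4, -1.1, -2.8]
width: 0.0537
time: 26.1
tool_pos: [0.5835, 0.2491, 0.1242]
ee_rot: [-3.141, -0.001, 3.141]
wrist_force: [0.7, 0.2, -2.4]
width: 0.053
time: 26.98
tool_pos: [0.5845, 0.2502, 0.0626]
ee_rot: [3.141, 0.002, -3.141]
wrist_force: [-0.4, -0.5, -1.5]
width: 0.0533
[0.58453344 0.25023566 0.06261027]
```

View pics/p6.png

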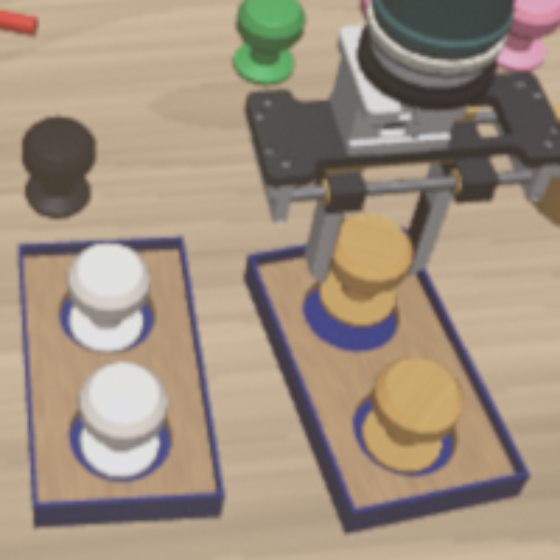

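The brass knob is above its well at crop (350,312), offset only by the expected parallax. Lowering.

```bash
python3 -m creep '[[[0,0,8,0],[0,0,8,0],[0,0,6,0],[0,0,4,0],[0,0,1.5,0],[0,0,0,0],[0,0,0,0]]]'; python3 -m creep '[[[0,0,1,0],[0,0,0.5,0],[0,0,0,0],[0,0,0,0]]]'; python3 -m creep '[[[0,0,0.6,0],[0,0,0,0],[0,0,0,0]]]'
```

```text
time: 27.9
tool_pos: [0.5841, 0.2501, 0.0345]
ee_rot: [3.141, 0.001, -3.141]
wrist_force: [-0.1, 0.4, -2.5]
width: 0.0531
time: 28.4
tool_pos: [0.584, 0.25, 0.0329]
ee_rot: [3.141, 0.0, -3.141]
wrist_force: [-0.4, -0.2, -0.4]
width: 0.0532
time: 28.78
tool_pos: [0.5841, 0.2501, 0.0329]
ee_rot: [3.141, 0.001, -3.141]
wrist_force: [-2.6, -1.0, 4.3]
width: 0.0534
```

```bash
python3 -m creep '[[[0,0,0,0],[0,0,0,0],[0,0,0,0],[0,0,0,0]]]' 0.76;  python3 -m creep '[[[0,0,-10,0],[0,0,-25,0],[0,0,-30,0],[0,0,-20,0],[0,0,0,0]]]'; python3 -m creep '[[[14,-18,0,0],[22,-30,0,0],[22,-30,0,0],[22,-30,0,0],[22,-30,0,0],[21,-30,0,0],[14,-18.5,0,0],[0,0,0,0]]]'; python3 -m creep '[[[0,0,0,0],[0,0,0,0],[0,0,15,0],[0,0,20,0],[0,0,15,0],[0,0,5,0],[0,0,0,0],[0,0,0,0]]]';python3 -c "
from bench import snapshot,get_obs;import cv2
print(get_obs()['tool_pos'])
s=snapshot('scene');cv2.imwrite('pics/p7.png',cv2.resize(s['color'][140:370,220:500,::-1],None,fx=2.5,fy=2.5))"
```

```text
time: 29.28
tool_pos: [0.5839, 0.25, 0.0317]
ee_rot: [3.142, -0.0, -3.141]
wrist_force: [-0.8, 0.4, -0.1]
width: 0.0712
time: 29.9
tool_pos: [0.5853, 0.2505, 0.1198]
ee_rot: [3.14, 0.005, -3.141]
wrist_force: [0.3, -0.6, 0.3]
width: 0.0714
time: 30.9
tool_pos: [0.4457, 0.0627, 0.1158]
ee_rot: [3.141, -0.002, 3.14]
wrist_force: [0.6, 0.0, 0.3]
width: 0.0718
time: 31.9
tool_pos: [0.4475, 0.0635, 0.0627]
ee_rot: [3.142, 0.001, -3.141]
wrist_force: [0.5, -0.4, -0.3]
width: 0.0715
[0.44753586 0.06346462 0.06266789]
```

View pics/p7.png

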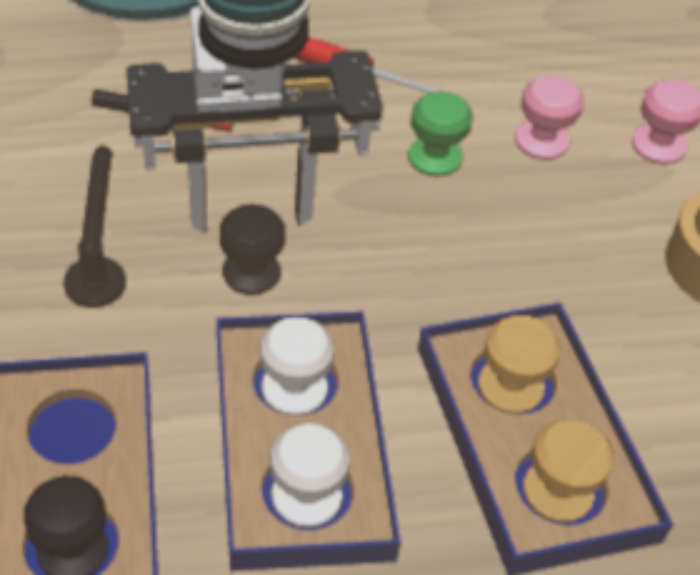

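The brass knob is seated at crop (515,365), and the black knob at (252,235) is centred between the fingers. Grasping it.

```bash
python3 -m creep '[[[0,0,12,0],[0,0,10,0],[0,0,7,0],[0,0,3.5,0],[0,0,0,0],[0,0,0,0]]]'; python3 -m creep '[[[0,0,0,0],[0,0,0,0],[0,0,0,0],[0,0,0,0],[0,0,0,0]]]' 0.3; python3 -m creep '[[[0,0,-8,0],[0,0,-15,0],[0,0,-25,0],[0,0,-25,0],[0,0,-22,0],[0,0,0,0],[0,0,0,0]]]'; python3 -m creep '[[[-12,-12,0,0],[-25,-25,0,0],[-25,-27,0,0],[-25,-27,0,0],[-25,-25,0,0],[-21,-21,0,0],[-12,-12,0,0],[0,0,0,0]]]'; python3 -m creep '[[[0,0,0,0],[0,0,10,0],[0,0,20,0],[0,0,20,0],[0,0,10,0],[0,0,3,0],[0,0,0,0],[0,0,0,0]]]';python3 -c "
from bench import snapshot,get_obs;import cv2
print(get_obs()['tool_pos'])
s=snapshot('scene');cv2.imwrite('pics/p8.png',cv2.resize(s['color'][200:400,160:360,::-1],None,fx=2.8,fy=2.8))"
```

```text
time: 32.7
tool_pos: [0.4472, 0.0635, 0.0298]
ee_rot: [3.142, 0.001, -3.141]
wrist_force: [0.2, 0.1, 0.3]
width: 0.0713
time: 33.33
tool_pos: [0.4472, 0.0639, 0.0298]
ee_rot: [3.141, 0.001, -3.141]
wrist_force: [0.3, 2.4, 1.5]
width: 0.0535
time: 34.2
tool_pos: [0.4464, 0.0633, 0.1238]
ee_rot: [-3.141, -0.001, -3.142]
wrist_force: [0.1, 0.3, -4.3]
width: 0.0535
time: 35.2
tool_pos: [0.592, -0.0864, 0.1232]
ee_rot: [3.141, -0.002, 3.14]
wrist_force: [-0.6, -0.1, -2.9]
width: 0.053
time: 36.2
tool_pos: [0.5926, -0.0856, 0.0626]
ee_rot: [-3.141, 0.002, -3.141]
wrist_force: [0.4, -1.1, -2.6]
width: 0.0534
[ 0.59264427 -0.08561944  0.06255139]
```

View pics/p8.png

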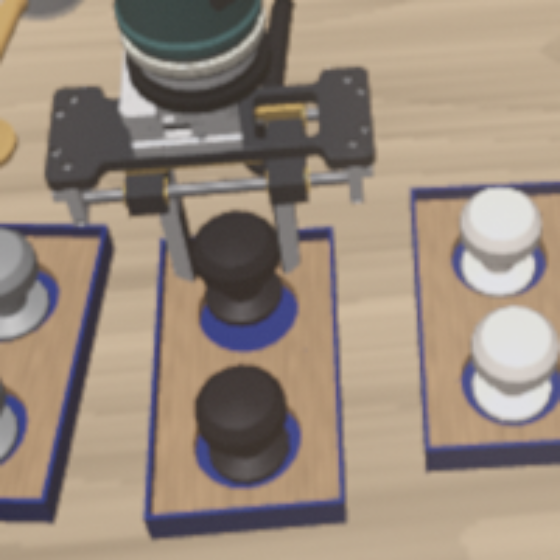

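The black knob is over its well at crop (248,312), placed like the others. Lowering it.

```bash
python3 -m creep '[[[0,0,8,0],[0,0,8,0],[0,0,6,0],[0,0,4,0],[0,0,1.5,0],[0,0,0,0],[0,0,0,0]]]'; python3 -m creep '[[[0,0,1,0],[0,0,0.5,0],[0,0,0,0],[0,0,0,0]]]'; python3 -m creep '[[[0,0,0.6,0],[0,0,0,0],[0,0,0,0]]]'
```

```text
time: 37.12
tool_pos: [0.5922, -0.0856, 0.0343]
ee_rot: [-3.142, 0.001, -3.141]
wrist_force: [1.3, 0.2, -3.1]
width: 0.0533
time: 37.62
tool_pos: [0.5921, -0.0855, 0.0328]
ee_rot: [-3.142, 0.001, -3.141]
wrist_force: [-0.3, 0.4, 0.0]
width: 0.0533
time: 38.0
tool_pos: [0.5922, -0.0856, 0.0328]
ee_rot: [-3.141, 0.001, -3.141]
wrist_force: [-3.4, 0.5, 5.6]
width: 0.0538
```

```bash
python3 -m creep '[[[0,0,0,0],[0,0,0,0],[0,0,0,0],[0,0,0,0]]]' 0.76;  python3 -m creep '[[[0,0,-10,0],[0,0,-25,0],[0,0,-30,0],[0,0,-30,0],[0,0,-30,0],[0,0,-30,0],[0,0,-15,0],[0,0,0,0]]]'; python3 -m creep '[[[20,0,0,0],[35,0,0,0],[40,0,0,0],[40,0,0,0],[40,0,0,0],[40,0,0,0],[20,0,0,0],[0,0,0,0]]]'
python3 - <<'E'
from bench import snapshot;from h import *
np.set_printoptions(precision=4,suppress=True)
T=snapshot('top');S=snapshot('scene');w=cloud(T);ws=cloud(S)
wells={'brass':(.584,.25),'white':(.5687,.084),'black':(.5922,-.0856),'steel':(.569,-.242)}
E=T['extrinsics']
for k,(x,y) in wells.items():
    p=E@np.array([x,y,.065,1]);u=int(T['fx']*p[0]/p[2]+T['cx']);v=int(T['fy']*p[1]/p[2]+T['cy'])
    C,m=blob((w[...,2]>.046)&(w[...,2]<.085),(u,v));c,r=circ(cast(T,C,.055))
    a=ws[(np.hypot(ws[...,0]-x,ws[...,1]-y)<.01)&(ws[...,2]>.05)]
    print(k,c,'r',r,'top z: top cam',np.nanmedian(np.sort(w[m>0][:,2])[-80:]),'scene',np.nanmedian(a[:,2]))
im=cv2.resize(T['color'][100:360,90:550,::-1],None,fx=1.7,fy=1.7);cv2.imwrite('pics/f.png',im)
E
```

```text
time: 38.5
tool_pos: [0.5919, -0.0855, 0.0316]
ee_rot: [3.141, -0.0, -3.141]
wrist_force: [0.6, -1.3, 0.1]
width: 0.0716
time: 39.5
tool_pos: [0.5926, -0.0857, 0.2034]
ee_rot: [-3.141, 0.003, -3.141]
wrist_force: [0.7, 0.2, 0.2]
width: 0.0713
time: 40.5
tool_pos: [0.3559, -0.0854, 0.2008]
ee_rot: [3.141, -0.001, 3.141]
wrist_force: [0.2, 0.2, -0.7]
width: 0.0715
brass [0.5837 0.2492] r 0.0269424530636335 top z: top cam 0.06916308650734378 scene 0.06944260560775553
white [0.5687 0.0839] r 0.02654313243888163 top z: top cam 0.06921515153978933 scene 0.0695781292190369
black [ 0.5918 -0.0853] r 0.026801907882487947 top z: top cam 0.06926601982750717 scene 0.07003089772435711
steel [ 0.569  -0.2414] r 0.027369757928604004 top z: top cam 0.06941374736680092 scene 0.06986734781980065
```

View pics/f.png

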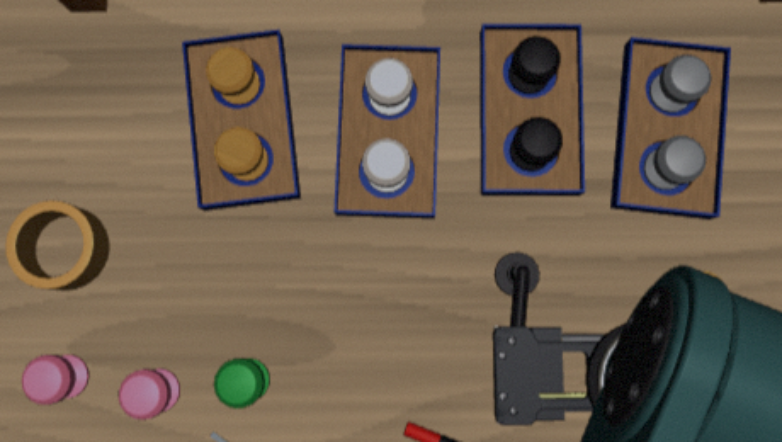

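All four pairs are complete in the picture. The new knobs' tops are at crop (240,150), (387,162), (537,143) and (680,160), all about 69 mm high like their mates. Handing in.

```bash
python3 -m creep '[[[0,0,0,0],[0,0,0,0]]]'; python3 -c "
from bench import ticket;print(ticket.close_job())"
```

```text
time: 40.85
tool_pos: [0.3574, -0.0855, 0.2015]
ee_rot: [3.141, -0.001, -3.141]
wrist_force: [-0.2, -0.1, -0.1]
width: 0.0712
the job is handed in; nothing more can be done
None
```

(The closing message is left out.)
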